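Count three support discs out of the plunger dispenser

TASK

Slide the empty shallow steel tray that lies to one side of the disc dispenser along the worktop, without lifting it, until it lies under its outlet. Then press the dispenser's plunger head fully down to its stop and let it come all the way back up, exactly three times, so that three discs drop into the tray and the other two stay in the magazine. Leave the three discs lying in the tray, and leave the other things on the worktop where they are.

Things in the scene. Friction and masses are not known exactly. Their poses are not given: they have to be found in the camera images.
- dispenser: Fixed bench dispenser, 170 x 80 x 202 mm: six-rod magazine of discs on a flat bed, grey housing, plunger behind. Origin: on the worktop below the magazine's axis; x points from outlet to back (world +x within 0.15 rad), z up. The bed overhangs the worktop: underside 79 mm high, a rib behind x = 10 mm 68 mm high, so the tray fits under it. The foot plate, from x = 50 mm back, blocks the tray.
- outlet (a point): Point above which the discs fall: at the bed's height (85 mm), on the dispenser's centre line, x = -52 mm in its frame, 16 mm in front of the bed's front edge. The discs land within about 35 mm of the spot below it.
- magazine (a point): Centre of the magazine's floor (the bed), x = y = 0 in the dispenser's frame, 85 mm above the worktop. Magazine: open rods and a ring, 54 mm across outside, top 141 mm above the worktop. Five discs are stacked in it.
- plunger_top (a point): Centre of the top of the plunger head: flat, black, round, 34 mm across; at x = 78 mm in the dispenser's frame, 202 mm above the worktop when up; moves down with the plunger.
- plunger (a joint): Plunger travel in m: 0 up, 0.025 down at its stop. A spring lifts it: 5 N at the top, 9 N at the stop, up to 5 N more while a disc is pushed. A full press drives a pusher that shoves the lowest disc over the bed's front edge; as the plunger rises the next disc drops into its place. A partial press leaves a disc half out.
- steel_tray: Loose shallow stainless tray, 155 mm along its x, 225 mm along its y, 20 mm high, 2 mm thick, about 0.3 kg. Walls at x = +-72, y = +-107 mm. Origin: centre of its underside. Starts left or right of the dispenser, its centre 0.2 to 0.45 m to the side of the outlet, long side (its y) along world x within 0.15 rad.
- disc_1: Plain steel disc, 40 mm across, 8 mm thick, 22 g; number 1 from the bottom of the magazine at the start. Origin: centre of its underside.
- disc_2: Plain steel disc, 40 mm across, 8 mm thick, 22 g; number 2 from the bottom of the magazine at the start. Origin: centre of its underside.
- disc_3: Plain steel disc, 40 mm across, 8 mm thick, 22 g; number 3 from the bottom of the magazine at the start. Origin: centre of its underside.
- disc_4: Plain steel disc, 40 mm across, 8 mm thick, 22 g; number 4 from the bottom of the magazine at the start. Origin: centre of its underside.
- disc_5: Plain steel disc, 40 mm across, 8 mm thick, 22 g; number 5 from the bottom of the magazine at the start. Origin: centre of its underside.
- log_book: Bystander: flat dark blue hardback book, 210 x 149 x 13 mm (x, y, z), on the other side of the dispenser from the tray. Origin: centre of its underside.
- lab_timer: Bystander: small white bench timer, 62 x 68 x 18 mm. Origin: centre of its underside.
- membrane_box_2: Bystander: flat white square box, 68 x 68 x 22 mm. Origin: centre of its underside.
- bottle_3: Bystander: small glass bottle with a blue screw cap, 58 mm across, 105 mm high. Origin: centre of its underside.
- cotton_jar: Bystander: steel swab jar with a knobbed lid, 78 mm across, 96 mm high. Origin: centre of its underside.

How it is judged:
By the outcome, as a careful person would: the job done as asked, in the order asked, and still so for the second after the job is handed in, with the robot touching nothing.
It also fails if it takes over 64 s, if anything falls off the work surface, if the arm or the gripper's body presses on something with over 40 N, if the wrist force passes 120 N, or if a joint passes its speed limit or range.

ROBOT

A 6-joint arm with a two-finger parallel gripper is mounted at the origin on a cart in front of the work surface, level with it; the furniture and walls round the work are solid. World frame = base frame: x ahead of the robot, y to its left, z up, the work surface at z = 0. Lengths are in mm, angles in rad, forces in N, time in s.
With the tool pointing down it reaches from about 300 to 775 mm from the base axis. Payload 14.6 kg.
Tool frame: the origin (TCP) lies midway between the tips of the shut fingers; the grasp point (between the pads) lies behind it (manip.grip_depth is the z of the grasp point in the tool frame, in mm); z points along the fingers, y is the line along which they close (so a half turn about z gives the same grasp; the last joint's range is limited). The gripper opens to 94 mm and grips with 3 to 60 N. Pads are 16 mm wide; open, the fingers measure 119 mm over their backs; the gripper's body (75 mm by 177 mm) begins 78 mm behind the grasp point.
Start: joints at [-1.409, 0.3, 1.521, -0, 1.321, -0.067], TCP at [124.739, -535.658, 205.446] pointing down, gripper open.
Joint ranges: [-3.03, 3.03], [-0.79, 2.21], [0.23, 2.52], [-1.04, 4.18], [0, 3.07], [-2.55, 2.55]. Speed limits (rad/s): [2.22, 2.22, 2.57, 3.14, 3.14, 3.14].

INTERFACE

Orientations are given as [roll, pitch, yaw] about the fixed x, y, z axes, in that order (R = Rz(yaw) Ry(pitch) Rx(roll)).
In Python, from cell import manip gives the robot as it stands.
- The arm moves only by the tool creep_tool, called as name(argument=value, ...) on one line, values as JSON. Schema: {"type":"object","properties":{"motion":{"type":"array","items":{"type":"number"},"minItems":6,"maxItems":30},"finger_gap":{"type":"number"},"grip_force":{"type":"number"},"only":{"type":"string"},"quiet":{"type":"boolean"},"lines":{"type":"string"}},"required":["motion"],"additionalProperties":false}. motion is one flat list of numbers that holds 1 to 5 rows one after another, with no inner brackets; each row has 6 numbers: dx, dy, dz in fractions of the full range, 1 being 800 mm, then a rotation vector rx, ry, rz in fractions of the full range, 1 being 90 degrees; each row is the pose to reach, as a shift and turn from the pose commanded when the call began, along the tool's axes at that moment; what a row does not reach only later rows make up. A row lasts 1/10 s, in which the tool goes at most 50 mm and 0.15 rad, less where a joint would pass 70% of its speed; a pose out of reach is approached as far as the arm can. finger_gap is the finger opening in mm, set as the call begins (left out keeps the last). The fingers move at their own pace and stop on an object; grip_force is the grip in N (left out, the last holds). Time passes only in rows, so rows that do not move let the fingers close. The tool returns the time, the measured TCP pose, the force, the opening and the grip force at its end. only (a regular expression) keeps the lines of the reply that match it, lines (a string "A,B") keeps lines A to B, and quiet returns only ok. Input that does not fit is refused with a message, and nothing moves.
- manip.read_state(): the state, without advancing time (a new reading comes with each control period).
- manip.camera(name): name is "scene" or "top" or "wrist"; returns (picture, depth): 480x640x3 uint8, red, green, blue; 480x640 float32, mm along the optical axis (not along the pixel's ray), 0 where there is no reading.
- manip.camera_info(name): a dict with "K" (3x3 intrinsics, pixels), "rvec" (rotation vector, rad) and "tvec" (3), from world to camera coordinates, as OpenCV has them; the wrist camera has in their place "mount" (4x4, takes a point from camera to tool coordinates, whose origin is the TCP and whose axes are the flange's). Camera axes: x right, y down, z forward; pixel columns grow to the right and rows downward; lengths in mm; the calibration is good to about 2 mm. The wrist camera is an equidistant fisheye: a pixel r from the principal point sees the ray r / f radians off the axis. A picture is of the moment at which its call begins: read the wrist's pose just before it. camera_info takes no time and is no camera call.
- manip.sign_off(): hands the job in; it is judged then, once.
The state is a dict: "clock": time; "joints": joint angles; "qd": joint speeds; "effort": joint torques, N m; "eef_pos": TCP position; "eef_rot": TCP orientation; "wrist_force": force on the tool from outside, world axes, zero at the start; "moment": the same for the moment, N m; "finger_gap": finger opening in mm; "finger_force": force on a finger pad.
Only numpy, scipy, OpenCV 4.12 (cv2) and the standard library are available. Lean on these libraries where they do the work, as an engineer would, in place of code of your own. Each camera call takes 0.05 s, during which the arm holds its last target. There are 200 camera calls.

## Working session

There is one attempt and no reset: what is moved stays moved. The work goes in short steps, Python scripts to look and compute and a tool call to move; the robot and the scene stay as the last step left them, time stands still between calls to the robot, and variables do not carry over. Pictures are saved under pics/ and viewed, at most 10 in all, crops included, and the job is handed in when it is done.

```bash
ls; mkdir -p pics; cat > h.py <<'E'
import numpy as np, cv2
from cell import manip
def cam(n):
    i=manip.camera_info(n); p,d=manip.camera(n)
    return p,d,np.array(i["K"]),cv2.Rodrigues(np.array(i["rvec"],float))[0],np.array(i["tvec"],float).ravel()
def world(d,K,R,t):
    v,u=np.mgrid[:d.shape[0],:d.shape[1]]
    c=np.stack([(u-K[0,2])/K[0,0]*d,(v-K[1,2])/K[1,1]*d,d],-1)
    return (c-t)@R
E
python3 - <<'E'
from h import *
for n in ("top","scene"):
    p,d,K,R,t=cam(n); cv2.imwrite(f"pics/{n}0.png",p[:,:,::-1]); np.savez(n+"0",p=p,d=d,K=K,R=R,t=t)
    print(n,-R.T@t,K[0,0],(d>0).mean())
print(manip.read_state(),manip.grip_depth)
E
```

```text
cell.py
pics
top [ 438.19386971  -21.14660153 1113.45116306] 441.19308777922055 0.995966796875
scene [-334.60754243  836.22416948  660.22126633] 460.5114748346133 0.9960026041666666
{'clock': 0.1, 'joints': array([-1.40865727e+00,  3.00380535e-01,  1.52150039e+00,  1.38258798e-05,
        1.32071067e+00, -6.66093555e-02]), 'qd': array([ 0.00034787, -0.0010614 , -0.00214155,  0.00067544,  0.0009711 ,
        0.00013841]), 'effort': array([ 1.61716707e-03, -5.32642078e+01, -3.53283978e+01,  7.09319534e-02,
        2.34729942e-02, -6.07799234e-05]), 'eef_pos': array([ 124.67568547, -535.44614696,  204.97014387]), 'eef_rot': array([-3.14059682e+00, -7.98523633e-05,  2.28744942e-01]), 'wrist_force': array([0.02853077, 0.642025  , 0.35944142]), 'moment': array([ 0.04139026, -0.01211541, -0.01531851]), 'finger_force': 0.0, 'finger_gap': 93.7599076416427} -18.8
```

View pics/top0.png

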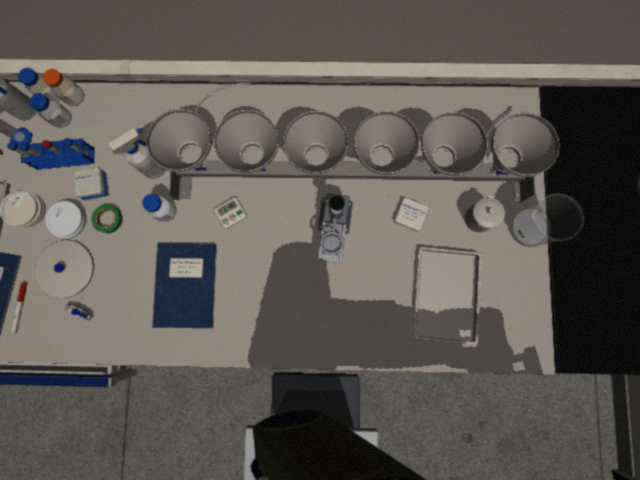

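View pics/scene0.png

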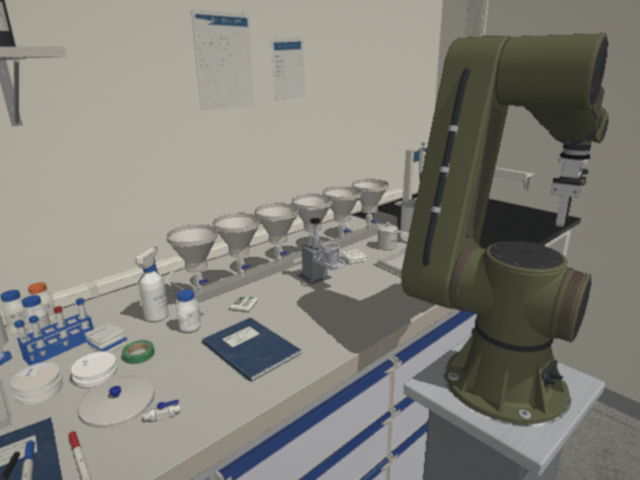

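The top view shows the tray at about px (414–479, 245–342), the dispenser with its ring at (333,243) and plunger at (337,203), the membrane box at (411,212) and the jar at (488,212). The scene view shows the same layout. Next I'll measure positions.

```bash
python3 - <<'E'
from h import *
z=np.load("top0.npz");p,d,K,R,t=[z[k] for k in "pdKRt"];W=world(d,K,R,t)
for (u,v) in [(414,245),(479,248),(478,342),(414,335),(447,290),(333,243),(337,203),(411,212),(488,212),(465,333),(300,350),(545,360)]: print((u,v),W[v,u].round())
Z=W[...,2]
# plunger head, ring
for nm,lo,hi in (("plung",190,215),("ring",132,150)):
    m=(Z>lo)&(Z<hi); m[:, :300]=0;m[:,370:]=0;m[:180]=0;m[275:]=0
    q=W[m]; print(nm,m.sum(),q.mean(0).round(1),q.min(0).round(),q.max(0).round())
m=((Z>12)&(Z<30)).astype(np.uint8); m[:238]=0;m[350:]=0;m[:,:400]=0;m[:,490:]=0
q=W[m>0]; print("tray z",m.sum(),np.median(q[:,2]))
print(cv2.minAreaRect(q[:,:2].astype(np.float32)))
c=p[190:360,290:500,::-1]; cv2.imwrite("pics/crop.png",cv2.resize(c,None,fx=3.5,fy=3.5,interpolation=2))
for nm,u0,u1,v0,v1 in (("box",385,435,190,232),("jar",465,507,190,235),("timer",210,250,190,232)):
    s=W[v0:v1,u0:u1].reshape(-1,3); s=s[s[:,2]>12]; print(nm,s.min(0).round(),s.max(0).round())
E
```

```text
(414, 245) [ 601. -253.    1.]
(479, 248) [ 596. -417.    0.]
(478, 342) [ 363. -407.   -0.]
(414, 335) [ 378. -245.   26.]
(447, 290) [ 489. -334.    0.]
(333, 243) [584. -45. 128.]
(337, 203) [658. -50. 203.]
(411, 212) [ 682. -243.   20.]
(488, 212) [ 671. -412.   82.]
(465, 333) [ 384. -375.    1.]
(300, 350) [335.  30.  -2.]
(545, 360) [ 323. -567.    2.]
plung 183 [659.7 -50.2 202.7] [643. -65. 198.] [676. -35. 206.]
ring 256 [599.9 -43.5 141.9] [557. -67. 133.] [660. -15. 150.]
tray z 966 22.602994815906015
((476.71038818359375, -329.6694030761719), (156.0184783935547, 224.93470764160156), 85.44970703125)
box [ 438. -285.   15.] [ 720.  -21. 1113.]
jar [ 438. -454.   12.] [ 715.  -21. 1113.]
timer [438. -21.  12.] [ 716.  258. 1113.]
```

View pics/crop.png

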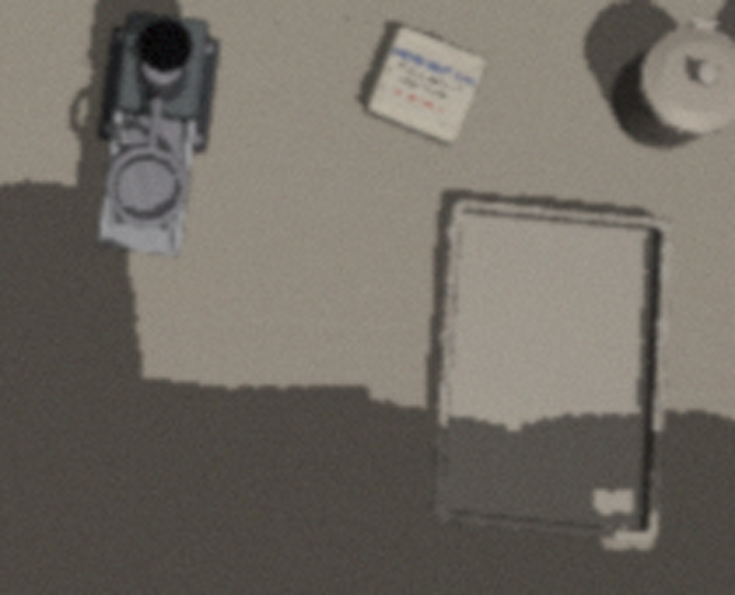

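The manual's scale: shifts go in shares of 800 mm and turns go in shares of 90 degrees. Converting my numbers, 240 mm is 0.3, 100 mm is 0.125, 0.308 rad is 0.1961.

creep_tool(motion=[0.3,-0.21,0.125,0,0,0.1961,0.3,-0.21,0.125,0,0,0.1961,0.3,-0.21,0.125,0,0,0.1961,0.3,-0.21,0.125,0,0,0.1961,0.3,-0.21,0.125,0,0,0.1961], finger_gap=94)

```text
clock: 0.6
eef_pos: [282.3, -359.3, 124.6]
eef_rot: [-3.141, 0.0, -0.08]
wrist_force: [0.7, -1.2, -0.3]
finger_gap: 94.2
finger_force: 0.0
```

```bash
python3 - <<'E'
from h import *
z=np.load("top0.npz");p,d,K,R,t=[z[k] for k in "pdKRt"];W=world(d,K,R,t)
def ray(u,v,h):
    r=R.T@np.array([(u-K[0,2])/K[0,0],(v-K[1,2])/K[1,1],1]);o=-R.T@t
    return (o+r*(h-o[2])/r[2]).round(1)
print("ring",ray(290+147/3.5,190+185/3.5,141),"plunger",ray(290+165/3.5,190+44/3.5,202),"bed front",ray(290+100/3.5,190+243/3.5,85),ray(290+178/3.5,190+253/3.5,85))
s=W[110:180,270:420].reshape(-1,3);s=s[s[:,2]<500];print("funnels",s[s[:,2]>150].min(0),s.max(0))
E
```

```text
ring [582.3 -42.3 141. ] plunger [659.6 -50.7 202. ] bed front [550.9 -12.5  85. ] [545.  -64.8  85. ]
funnels [ 720.33332409 -222.45795158  150.00419939] [965.32682046 124.99320584 220.79504824]
```

To row units: 118 mm is 0.1475, 60 mm is 0.075.

creep_tool(motion=[0.045,-0.0563,0.075,0,0,0,0.045,-0.0563,0.1475,0,0,0,0.045,-0.0563,0.1475,0,0,0,0.045,-0.0563,0.1475,0,0,0,0.045,-0.0563,0.1475,0,0,0])

```text
clock: 1.1
eef_pos: [321.0, -319.2, 8.0]
eef_rot: [-3.141, 0.0, -0.079]
wrist_force: [0.2, -0.1, 0.7]
finger_gap: 93.6
finger_force: 0.0
```

To row units: 56 mm is 0.07, 48 mm is 0.06.

creep_tool(motion=[0.025,0,0.0025,0,0,0,0.0375,0,0.0025,0,0,0,0.05,0,0.0025,0,0,0,0.06,0,0.0025,0,0,0,0.07,0,0.0025,0,0,0])

```text
clock: 1.6
eef_pos: [376.9, -323.7, 6.0]
eef_rot: [3.141, 0.0, -0.079]
wrist_force: [-6.2, 0.2, 4.7]
finger_gap: 94.5
finger_force: 2.8
```

creep_tool(motion=[0.0025,0,0,0,0,0,0.0038,0,0,0,0,0,0.0038,0,0,0,0,0])

```text
clock: 1.9
eef_pos: [379.6, -323.7, 5.5]
eef_rot: [3.142, -0.0, -0.079]
wrist_force: [-2.4, -0.6, 2.9]
finger_gap: 93.8
finger_force: 1.2
```

```bash
cat >> h.py <<'E'
def tray(name,u0,u1,v0=225,v1=350):
    p,d,K,R,t=cam("top"); W=world(d,K,R,t); Z=W[...,2]
    m=(Z>12)&(Z<32); k=np.zeros_like(m); k[v0:v1,u0:u1]=1; m&=k
    q=W[m][:,:2].astype(np.float32); print(m.sum(),cv2.minAreaRect(q))
    cv2.imwrite(f"pics/{name}.png",p[:,:,::-1]); np.savez("last",p=p,d=d,K=K,R=R,t=t)
E
python3 -c "from h import *; tray('t1',400,490)"
```

```text
802 ((526.9885864257812, -335.6007385253906), (260.8653564453125, 200.16567993164062), 4.5142035484313965)
```

To row units: -100 mm is -0.125, -50 mm is -0.0625.

creep_tool(motion=[-0.0375,0,0,0,0,0,-0.0375,0,-0.0625,0,0,0,-0.0375,0,-0.125,0,0,0])

```text
clock: 2.25
eef_pos: [348.8, -320.6, 105.9]
eef_rot: [-3.14, 0.002, -0.08]
wrist_force: [-0.3, -0.3, 0.5]
finger_gap: 94.1
finger_force: 0.0
```

creep_tool(motion=[0.1838,0.15,0,0,0,-0.9995,0.1838,0.15,0,0,0,-0.9995,0.1838,0.15,0,0,0,-0.9995,0.1838,0.15,0,0,0,-0.9995,0.1838,0.15,0,0,0,-0.9995])

```text
clock: 2.75
eef_pos: [488.9, -454.5, 103.6]
eef_rot: [-3.142, -0.0, 0.677]
wrist_force: [-1.2, 0.6, 0.0]
finger_gap: 94.1
finger_force: 0.0
```

```bash
python3 -c "from h import *; tray('t2',400,490)
print(manip.read_state()['eef_pos'],manip.read_state()['joints'])"
```

```text
1071 ((515.4620971679688, -328.9219970703125), (271.8919372558594, 200.87823486328125), 1.139375925064087)
[ 487.70967614 -453.23050349  103.71445739] [-8.03922929e-01  6.46932180e-01  1.25784975e+00  3.94624188e-04
  1.23780334e+00  8.00041117e-02]
```

View pics/t2.png

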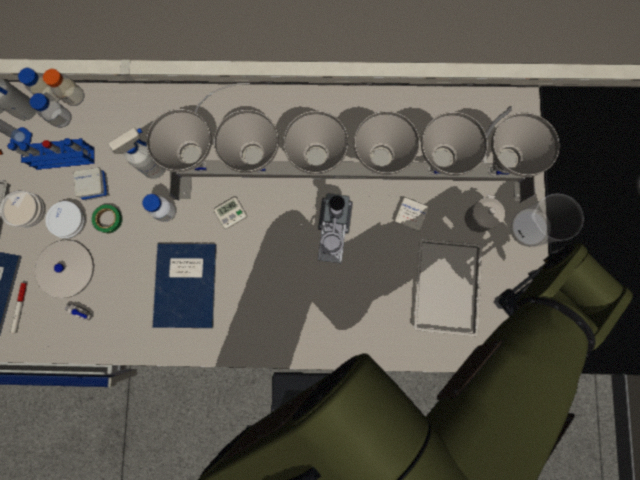

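The tray is clear: corners are near (421,241), (480,243), (475,333) and (412,328). It has moved away from the robot without any contact with the box or jar.

To row units: -0.813 rad is -0.5176.

```bash
python3 - <<'E'
from h import *
z=np.load("last.npz");p,d,K,R,t=[z[k] for k in "pdKRt"];W=world(d,K,R,t)
m=((W[...,2]>13)&(W[...,2]<30)).astype(np.uint8)
n,l,s,c=cv2.connectedComponentsWithStats(m,connectivity=8)
for i in range(1,n):
    if s[i,4]>60 and 395<c[i,0]<500 and c[i,1]>230:
        q=W[l==i][:,:2].astype(np.float32); print(s[i],cv2.minAreaRect(q))
E
```

```text
[414 239  68  97 953] ((496.9807434082031, -331.2138366699219), (156.2993927001953, 225.33087158203125), 85.41275024414062)
```

creep_tool(motion=[0,0,0,0,0,-0.5176,0,0,0,0,0,-0.5176,0,0,0,0,0,-0.5176,0,0,0,0,0,-0.5176,0,0,0,0,0,-0.5176])

```text
clock: 3.3
eef_pos: [486.7, -452.2, 105.5]
eef_rot: [3.141, -0.0, 1.424]
wrist_force: [0.9, 0.7, 0.5]
finger_gap: 93.9
finger_force: 0.0
```

To row units: 99 mm is 0.1238, 50 mm is 0.0625, -0.066 rad is -0.042.

creep_tool(motion=[0,0,0.0625,0,0,-0.042,0,0,0.1238,0,0,-0.042,0,0,0.1238,0,0,-0.042])

```text
clock: 3.6
eef_pos: [486.0, -451.5, 3.1]
eef_rot: [-3.14, -0.002, 1.483]
wrist_force: [-0.8, -0.2, 1.0]
finger_gap: 93.9
finger_force: 0.0
```

creep_tool(motion=[0.0188,0,0,0,0,0,0.0313,0,0,0,0,0,0.0413,-0.0013,0,0,0,0,0.0513,-0.0025,0,0,0,0,0.0625,-0.0038,0,0,0,0])

```text
clock: 4.1
eef_pos: [488.1, -402.2, 6.7]
eef_rot: [3.141, 0.001, 1.486]
wrist_force: [-0.4, -1.6, 0.8]
finger_gap: 93.9
finger_force: 1.3
```

creep_tool(motion=[0.015,-0.0013,0,0,0,0,0.0313,-0.0025,0,0,0,0,0.0463,-0.0025,0,0,0,0,0.0625,-0.0038,0,0,0,0,0.0775,-0.005,0,0,0,0])

```text
clock: 4.6
eef_pos: [489.6, -339.4, 6.7]
eef_rot: [3.141, 0.001, 1.487]
wrist_force: [0.4, -5.2, 4.4]
finger_gap: 93.9
finger_force: 2.6
```

To row units: 62 mm is 0.0775, 50 mm is 0.0625.

creep_tool(motion=[0.015,-0.0013,0,0,0,0,0.0313,-0.0025,0,0,0,0,0.0463,-0.0025,0,0,0,0,0.0625,-0.0038,0,0,0,0,0.0775,-0.005,0,0,0,0])

```text
clock: 5.1
eef_pos: [490.8, -277.3, 6.6]
eef_rot: [3.141, 0.001, 1.487]
wrist_force: [1.1, -6.6, 4.1]
finger_gap: 93.9
finger_force: 2.7
```

creep_tool(motion=[0.015,-0.0013,0,0,0,0,0.0313,-0.0025,0,0,0,0,0.0463,-0.0025,0,0,0,0,0.0625,-0.0038,0,0,0,0,0.0775,-0.005,0,0,0,0])

```text
clock: 5.6
eef_pos: [491.8, -215.2, 6.6]
eef_rot: [3.141, 0.0, 1.487]
wrist_force: [-1.1, -5.3, 5.7]
finger_gap: 93.7
finger_force: 2.7
```

creep_tool(motion=[0.015,-0.0013,0,0,0,0,0.03,-0.0025,0,0,0,0,0.0425,-0.0025,0,0,0,0,0.0525,-0.0038,0,0,0,0,0.06,-0.0038,0,0,0,0])

```text
clock: 6.1
eef_pos: [492.7, -167.3, 6.4]
eef_rot: [3.142, 0.0, 1.487]
wrist_force: [0.0, -5.3, 4.4]
finger_gap: 94.3
finger_force: 2.7
```

creep_tool(motion=[0,0,0,0,0,0])

```text
clock: 6.2
eef_pos: [492.5, -166.8, 6.1]
eef_rot: [-3.141, -0.001, 1.487]
wrist_force: [-0.8, -0.4, -0.8]
finger_gap: 94.2
finger_force: 0.0
```

```bash
python3 -c "from h import *; tray('t3',260,400)"
```

```text
389 ((513.6760864257812, -82.0750732421875), (158.51747131347656, 248.35694885253906), 84.91938018798828)
```

View pics/t3.png

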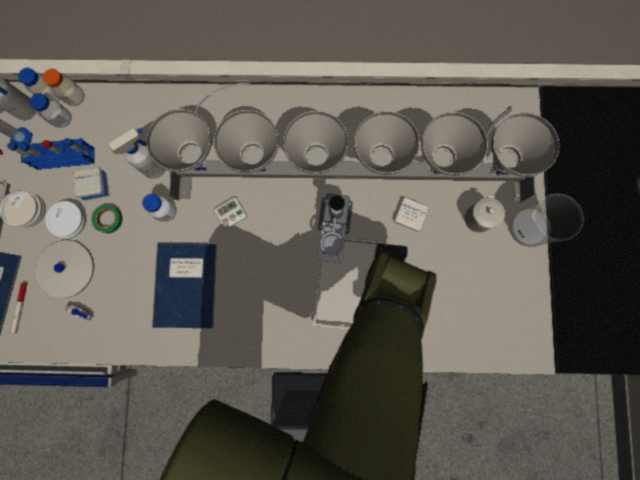

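The tray's left edge is at u≈315–320, so its centre is near y=-82. It needs another 47 mm.

To row units: 48 mm is 0.06, 41 mm is 0.0513.

creep_tool(motion=[0.015,-0.0013,0,0,0,0,0.0288,-0.0025,0,0,0,0,0.0413,-0.0038,0,0,0,0,0.0513,-0.0038,0,0,0,0,0.06,-0.005,0,0,0,0])

```text
clock: 6.75
eef_pos: [492.9, -118.8, 6.2]
eef_rot: [-3.141, -0.0, 1.487]
wrist_force: [-0.3, -1.6, -1.9]
finger_gap: 94.1
finger_force: 0.7
```

creep_tool(motion=[0,0,0,0,0,0,-0.025,0,0,0,0,0,-0.05,0,-0.0375,0,0,0,-0.075,0,-0.1,0,0,0,-0.125,0,-0.1375,0,0,0])

```text
clock: 7.25
eef_pos: [485.1, -216.8, 116.9]
eef_rot: [3.14, 0.0, 1.489]
wrist_force: [0.3, 0.6, -0.4]
finger_gap: 94.2
finger_force: 0.0
```

creep_tool(motion=[-0.0625,0,-0.0625,0,0,0,-0.125,0,-0.125,0,0,0,-0.1875,0,-0.1875,0,0,0,-0.1875,0,-0.225,0,0,0], finger_gap=0, grip_force=20)

```text
clock: 7.65
eef_pos: [472.6, -349.7, 264.1]
eef_rot: [-3.14, -0.001, 1.486]
wrist_force: [-0.4, 0.5, 0.3]
finger_gap: 65.5
finger_force: 0.0
```

```bash
python3 - <<'E'
from h import *
tray('t4',260,400)
z=np.load("last.npz");p,d,K,R,t=[z[k] for k in "pdKRt"];W=world(d,K,R,t)
m=((W[...,2]>13)&(W[...,2]<30)).astype(np.uint8)
n,l,s,c=cv2.connectedComponentsWithStats(m,connectivity=8)
for i in range(1,n):
    if s[i,4]>40 and 280<c[i,0]<400 and c[i,1]>200:
        q=W[l==i][:,:2].astype(np.float32); print(s[i],cv2.minAreaRect(q))
E
```

```text
782 ((516.9539794921875, -38.72825622558594), (155.1017303466797, 254.35671997070312), 85.17508697509766)
[293 235  71  97 769] ((502.17041015625, -37.48036193847656), (155.1017303466797, 224.6844024658203), 85.17508697509766)
[292 442  68  38 880] ((88.71834564208984, -41.17689514160156), (171.02598571777344, 52.2117919921875), 66.36055755615234)
```

View pics/t4.png

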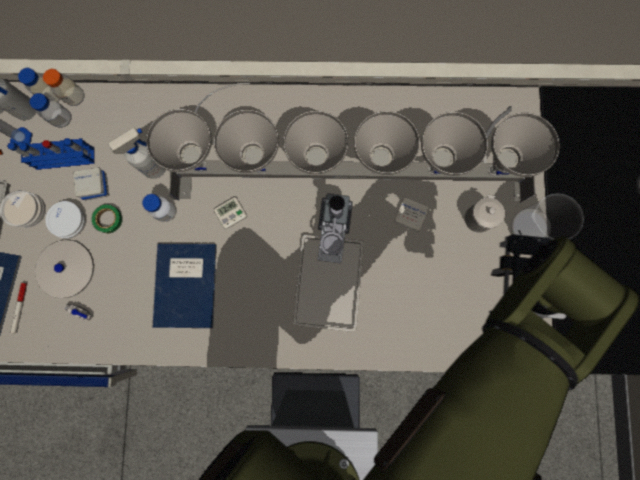

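The tray centre is now (502,-37.5), with its corners at (303,235), (362,240), (355,329) and (296,325). It is well placed under the outlet. Next is the plunger.

creep_tool(motion=[0,0,0,0,0,0])

```text
clock: 7.8
eef_pos: [473.7, -349.8, 265.6]
eef_rot: [3.138, 0.002, 1.485]
wrist_force: [0.7, 0.2, -0.2]
finger_gap: 53.1
finger_force: 0.0
```

```bash
python3 - <<'E'
from h import *
from scipy.spatial.transform import Rotation as Ro
s=manip.read_state(); print(Ro.from_euler('xyz',s['eef_rot']).inv().apply(np.array([659.6,-50.5,225])-s['eef_pos']).round(1))
E
```

```text
[314.3 159.3  40.4]
```

To row units: 314 mm is 0.3925, 159 mm is 0.1988.

creep_tool(motion=[0.3925,0.1988,0,0,0,0,0.3925,0.1988,0,0,0,0,0.3925,0.1988,0,0,0,0,0.3925,0.1988,0,0,0,0,0.3925,0.1988,0,0,0,0])

```text
clock: 8.3
eef_pos: [605.3, -132.6, 262.1]
eef_rot: [-3.14, -0.001, 1.487]
wrist_force: [-0.0, -0.8, 0.1]
finger_gap: 13.1
finger_force: 0.0
```

creep_tool(motion=[0.1413,0.0713,0,0,0,0,0.1413,0.0713,0,0,0,0,0.1413,0.0713,0,0,0,0,0.1413,0.0713,0,0,0,0])

```text
clock: 8.7
eef_pos: [671.7, -23.4, 261.0]
eef_rot: [-3.139, -0.001, 1.491]
wrist_force: [0.8, -0.1, -0.3]
finger_gap: 0.1
finger_force: 0.0
```

```bash
python3 - <<'E'
from h import *
from scipy.spatial.transform import Rotation as Ro
s=manip.read_state(); print(Ro.from_euler('xyz',s['eef_rot']).inv().apply(np.array([659.6,-50.5,210])-s['eef_pos']).round(1),s['joints'])
E
```

```text
[-28.   -9.8  51. ] [-8.95506010e-02  5.59710875e-01  1.02929444e+00  5.79977625e-04
  1.55556083e+00 -1.00097897e-02]
```

To row units: 45 mm is 0.0563, -28 mm is -0.035.

creep_tool(motion=[-0.035,-0.0125,0.0313,0,0,0,-0.035,-0.0125,0.0563,0,0,0,-0.035,-0.0125,0.0563,0,0,0])

```text
clock: 9.0
eef_pos: [657.1, -55.2, 214.8]
eef_rot: [-3.136, -0.0, 1.486]
wrist_force: [0.1, 0.7, -0.9]
finger_gap: 0.6
finger_force: 0.0
```

creep_tool(motion=[0,0,0,0,0,0,0,0,0,0,0,0])

```text
clock: 9.2
eef_pos: [659.2, -54.4, 219.5]
eef_rot: [3.14, 0.0, 1.487]
wrist_force: [-0.3, -0.6, 0.0]
finger_gap: 0.5
finger_force: 0.0
```

```bash
python3 - <<'E'
from h import *
from scipy.spatial.transform import Rotation as Ro
s=manip.read_state(); print(Ro.from_euler('xyz',s['eef_rot']).inv().apply(np.array([659.6,-50.5,202])-s['eef_pos']).round(1),s['joints'])
E
```

```text
[ 3.9  0.1 17.5] [-1.37710610e-01  5.46420021e-01  1.14276621e+00  6.70727559e-05
  1.45082367e+00 -5.38975206e-02]
```

To row units: 27 mm is 0.0338, 23 mm is 0.0288.

creep_tool(motion=[0.005,0,0.01,0,0,0,0.005,0,0.0175,0,0,0,0.005,0,0.0238,0,0,0,0.005,0,0.0288,0,0,0,0.005,0,0.0338,0,0,0])

```text
clock: 9.7
eef_pos: [659.3, -50.0, 192.1]
eef_rot: [3.141, -0.001, 1.487]
wrist_force: [-5.3, 3.5, 10.2]
finger_gap: 0.6
finger_force: 5.7
```

creep_tool(motion=[0,0,0.005,0,0,0,0,0,0.01,0,0,0,0,0,0.0138,0,0,0,0,0,0.0175,0,0,0,0,0,0.02,0,0,0])

```text
clock: 10.2
eef_pos: [659.4, -50.0, 177.1]
eef_rot: [3.14, -0.001, 1.487]
wrist_force: [-12.5, 3.8, 27.0]
finger_gap: 0.4
finger_force: 13.6
```

To row units: 1.5 mm is 0.0019, 1 mm is 0.0013.

creep_tool(motion=[0,0,0.0013,0,0,0,0,0,0.0019,0,0,0,0,0,0.0019,0,0,0])

```text
clock: 10.5
eef_pos: [659.4, -50.0, 177.1]
eef_rot: [3.139, -0.0, 1.487]
wrist_force: [-11.3, 4.3, 24.1]
finger_gap: 0.6
finger_force: 12.5
```

creep_tool(motion=[0,0,-0.01,0,0,0,0,0,-0.02,0,0,0,0,0,-0.03,0,0,0,0,0,-0.04,0,0,0,0,0,-0.05,0,0,0])

```text
clock: 11.0
eef_pos: [659.1, -50.7, 213.9]
eef_rot: [-3.141, 0.0, 1.487]
wrist_force: [0.1, -0.5, 0.4]
finger_gap: -0.0
finger_force: 0.0
```

creep_tool(motion=[0,0,0,0,0,0,0,0,0,0,0,0,0,0,0,0,0,0])

```text
clock: 11.3
eef_pos: [659.0, -50.6, 213.1]
eef_rot: [-3.141, 0.0, 1.487]
wrist_force: [0.3, -0.6, 0.3]
finger_gap: 0.6
finger_force: 0.0
```

```bash
python3 - <<'E'
from h import *
p,d,K,R,t=cam("top"); c=p[215:345,275:385,::-1]; a=cv2.resize(c,None,fx=3.4,fy=3.4,interpolation=2)
p,d,K,R,t=cam("scene"); c=p[200:310,280:410,::-1]; b=cv2.resize(c,(390,442),interpolation=2)
a=cv2.resize(a,(374,442)); cv2.imwrite("pics/p1.png",np.hstack([a,b]))
E
```

```text
(no output)
```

View pics/p1.png

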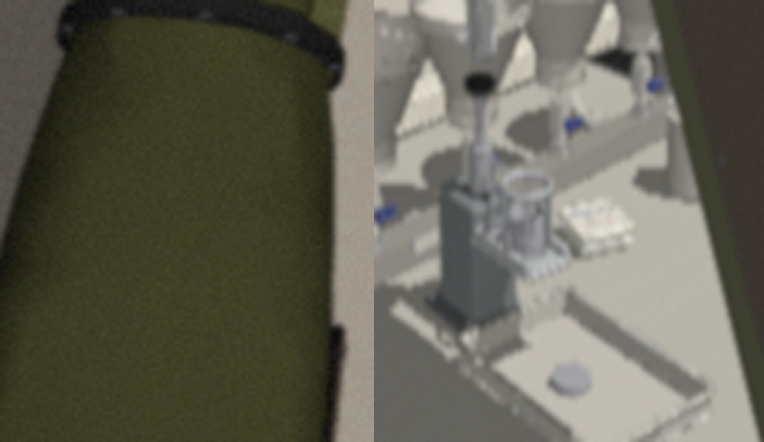

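The top view is blocked by the arm. The scene view shows one disc in the tray, at crop (571,378), with the plunger back up. I'll repeat the press twice.

To row units: 27 mm is 0.0338, 23 mm is 0.0288.

creep_tool(motion=[0,0,0.01,0,0,0,0,0,0.0175,0,0,0,0,0,0.0238,0,0,0,0,0,0.0288,0,0,0,0,0,0.0338,0,0,0])

```text
clock: 11.9
eef_pos: [659.3, -50.5, 187.5]
eef_rot: [3.14, 0.0, 1.487]
wrist_force: [-4.7, 0.7, 12.1]
finger_gap: 0.7
finger_force: 6.1
```

creep_tool(motion=[0,0,0.005,0,0,0,0,0,0.01,0,0,0,0,0,0.0138,0,0,0,0,0,0.0163,0,0,0,0,0,0.0163,0,0,0])

```text
clock: 12.4
eef_pos: [659.4, -50.5, 177.1]
eef_rot: [3.139, 0.0, 1.487]
wrist_force: [-11.4, 0.9, 26.7]
finger_gap: 0.4
finger_force: 13.5
```

creep_tool(motion=[0,0,0,0,0,0,0,0,0,0,0,0])

```text
clock: 12.6
eef_pos: [659.4, -50.5, 177.1]
eef_rot: [3.138, 0.0, 1.487]
wrist_force: [-12.3, 1.1, 26.5]
finger_gap: 0.6
finger_force: 13.4
```

creep_tool(motion=[0,0,-0.01,0,0,0,0,0,-0.02,0,0,0,0,0,-0.03,0,0,0,0,0,-0.04,0,0,0,0,0,-0.05,0,0,0])

```text
clock: 13.1
eef_pos: [659.0, -50.5, 213.7]
eef_rot: [-3.141, -0.0, 1.487]
wrist_force: [-1.4, 0.2, -0.6]
finger_gap: 0.4
finger_force: 0.0
```

creep_tool(motion=[0,0,0,0,0,0,0,0,0,0,0,0,0,0,0,0,0,0])

```text
clock: 13.4
eef_pos: [659.0, -50.5, 213.0]
eef_rot: [-3.14, -0.0, 1.487]
wrist_force: [-0.5, 0.3, -0.2]
finger_gap: 0.6
finger_force: 0.0
```

```bash
python3 - <<'E'
from h import *
p,d,K,R,t=cam("scene"); c=p[200:310,280:410,::-1]; cv2.imwrite("pics/p2.png",cv2.resize(c,(390,330),interpolation=2))
E
```

```text
(no output)
```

View pics/p2.png

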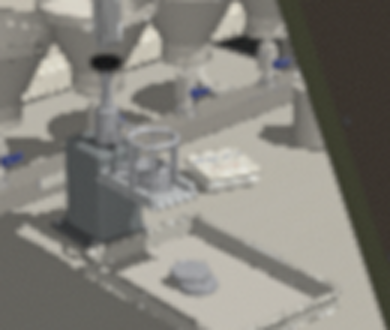

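The second disc has landed overlapping the first, at crop (190,275), and the plunger is up. Now the third press, then retreat.

To row units: 27 mm is 0.0338, 23 mm is 0.0288.

creep_tool(motion=[0,0,0.01,0,0,0,0,0,0.0175,0,0,0,0,0,0.0238,0,0,0,0,0,0.0288,0,0,0,0,0,0.0338,0,0,0])

```text
clock: 13.95
eef_pos: [659.3, -50.5, 187.3]
eef_rot: [3.141, 0.0, 1.487]
wrist_force: [-2.8, 0.0, 10.3]
finger_gap: 0.7
finger_force: 5.5
```

creep_tool(motion=[0,0,0.005,0,0,0,0,0,0.01,0,0,0,0,0,0.0138,0,0,0,0,0,0.0163,0,0,0,0,0,0.0163,0,0,0])

```text
clock: 14.45
eef_pos: [659.4, -50.5, 177.1]
eef_rot: [3.139, 0.0, 1.487]
wrist_force: [-12.0, 1.2, 26.7]
finger_gap: 0.2
finger_force: 13.6
```

creep_tool(motion=[0,0,0,0,0,0,0,0,0,0,0,0])

```text
clock: 14.65
eef_pos: [659.4, -50.5, 177.0]
eef_rot: [3.139, 0.0, 1.487]
wrist_force: [-11.3, 1.0, 26.6]
finger_gap: 0.5
finger_force: 13.5
```

creep_tool(motion=[0,0,-0.01,0,0,0,0,0,-0.02,0,0,0,0,0,-0.03,0,0,0,0,0,-0.04,0,0,0,0,0,-0.05,0,0,0])

```text
clock: 15.15
eef_pos: [659.0, -50.5, 213.7]
eef_rot: [-3.141, -0.0, 1.487]
wrist_force: [0.2, 0.1, 0.3]
finger_gap: 0.5
finger_force: 0.0
```

creep_tool(motion=[0,0,-0.05,0,0,0,0,0,-0.075,0,0,0,-0.0625,0,-0.075,0,0,0,-0.125,0,-0.075,0,0,0,-0.1875,0,-0.075,0,0,0])

```text
clock: 15.65
eef_pos: [646.2, -201.3, 273.6]
eef_rot: [-3.141, -0.0, 1.488]
wrist_force: [0.7, -0.3, 0.1]
finger_gap: 0.4
finger_force: 0.0
```

creep_tool(motion=[-0.25,-0.0625,0,0,0,0,-0.25,-0.0625,0,0,0,0,-0.25,-0.0625,0,0,0,0,-0.25,-0.0625,0,0,0,0,-0.25,-0.0625,0,0,0,0])

```text
clock: 16.15
eef_pos: [577.2, -400.0, 272.7]
eef_rot: [-3.14, -0.0, 1.481]
wrist_force: [0.2, 0.8, -0.8]
finger_gap: 0.9
finger_force: 0.0
```

creep_tool(motion=[0,0,0,0,0,0,0,0,0,0,0,0,0,0,0,0,0,0])

```text
clock: 16.45
eef_pos: [580.9, -393.5, 273.9]
eef_rot: [3.142, -0.0, 1.489]
wrist_force: [0.4, 0.4, 0.4]
finger_gap: 0.3
finger_force: 0.0
```

```bash
python3 - <<'E'
from h import *
p,d,K,R,t=cam("top"); W=world(d,K,R,t); c=p[190:345,275:430,::-1]; a=cv2.resize(c,(400,400),interpolation=2)
p,d,K,R,t=cam("scene"); c=p[200:310,280:410,::-1]; b=cv2.resize(c,(400,400),interpolation=2)
cv2.imwrite("pics/p3.png",np.hstack([a,b]))
E
```

```text
(no output)
```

View pics/p3.png

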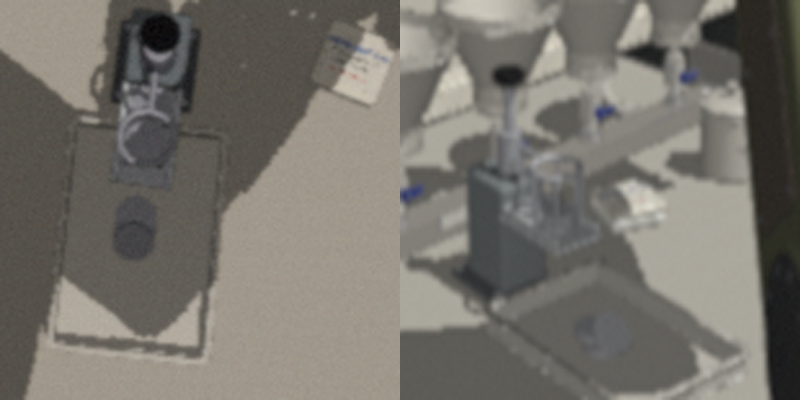

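The top view shows overlapping discs at crop (133,240) and (137,213), so I'll check the count by height.

```bash
python3 - <<'E'
from h import *
D=[];
for _ in range(4):
    p,d,K,R,t=cam("top"); D.append(d)
W=world(np.mean(D,0),K,R,t)
print(W[262:296:2,320:340:2,2].round().astype(int))
print("mag",W[238:252:2,324:340:2,2].round().astype(int))
print("tray floor",np.median(W[300:315,310:345,2]))
a=cv2.convertScaleAbs(p[255:300,305:350,::-1],alpha=2); cv2.imwrite("pics/p4.png",cv2.resize(a,(540,540),interpolation=2))
E
```

```text
[[  2   3   3   2   2   1   2   5  86  87]
 [  2   4   1   1   3   2   4   3   1   3]
 [  2   3   1  18  19  17   1   2   2   2]
 [  1  18  19  18  19  18  19   3   3   2]
 [  4 293  18  19  20  19  18  19   3   2]
 [ 19  19  19  19  18  18  19  21   4   2]
 [ 19  18 293  19  20  19  19  18   1   5]
 [ 17  20  31  31  32  19  17  19   3   2]
 [ 10  31  33  33  34  33  29  11   2   2]
 [ 29  29  31  30  29  32  31  23   2   3]
 [ 26  27  24  26  26  29  28  27   4   3]
 [ 23  22  22  24  24  24  25  25   1   3]
 [ 19  21  20  22  20  21  23  21   1   3]
 [  3  18  18  17  17  18  18   2   2   3]
 [  2   3  14  15  16   2   3   3   2   3]
 [  3   4   1   4 281   3   3   3   1   3]
 [  3   1   2   4   1   3   3   1   2   3]]
mag [[ 85 101 101 102 103 102 101 110]
 [ 87 102 103 101 103 103 100  99]
 [101 102 102 101 102 101 101 101]
 [103 100 103 102 101 102 103 102]
 [102 103 104 102 102 102 101 102]
 [140 103 103 101 102 102 100 101]
 [143 101 103 102 102 100 101 139]]
tray floor 2.439204609580961
```

View pics/p4.png

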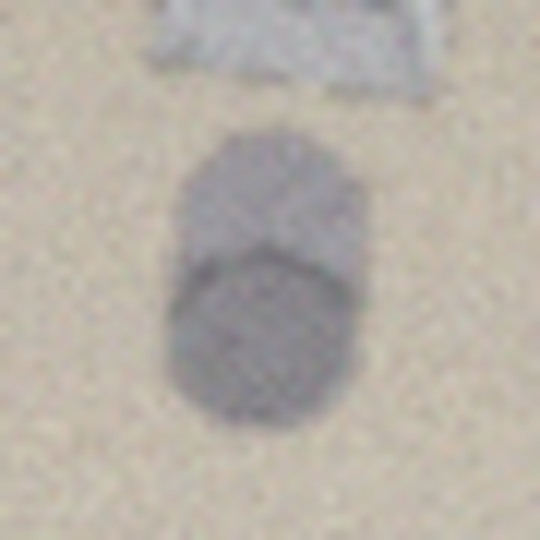

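The magazine top is at 101 mm, so two discs are left. In the tray one disc lies on another (top at 18 mm) and the third leans across them. All three are at rest inside the tray, so I'm handing in.

```bash
python3 -c "
from cell import manip
print(manip.sign_off())"
```

```text
the job is handed in; nothing more can be done
None
```

The job is handed in at about 17 s: the tray was slid under the outlet, the plunger was pressed to its stop three times, three discs lie in the tray (overlapping, one tilted against the others), two remain in the magazine, and nothing else was touched.

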